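# Check a housing frame for square with a slide rule

## Robot

A 6-joint arm with a two-finger parallel gripper is mounted at the origin on the work surface. World frame = base frame: x ahead of the robot, y to its left, z up, the work surface at z = 0. Lengths are in m, angles in rad, forces in N, time in s.
With the tool pointing down it reaches from about 0.225 to 0.875 m from the base axis. Payload 3.4 kg.
Tool frame: the origin (TCP) lies between the finger pads; the fingertips stand 8 mm ahead of it and the grasp point (between the pads) lies 11 mm behind it; z points along the fingers, y is the line along which they close (so a half turn about z gives the same grasp; the last joint's range is limited). The gripper opens to 85 mm and grips with 20 to 120 N. Pads are 22 mm wide; open, the fingers measure 114 mm over their backs; the gripper's body (76 mm by 85 mm) begins 54 mm behind the grasp point. The pads swing forward as they close: fully open they stand 13 mm farther back than shut.
Start: joints at [-1.314, 0.276, 1.505, -0, 1.361, -0.121], TCP at [0.212, -0.534, 0.21] pointing down, gripper open.
Joint ranges: [-2.89, 2.89], [-0.75, 2.08], [0.22, 2.7], [-1.18, 4.32], [0.11, 2.71], [-2.7, 2.7]. Speed limits (rad/s): [2.57, 2.57, 3.14, 3.14, 3.14, 3.14].

## Interface

Orientations are given as a unit quaternion [w, x, y, z].
In Python, from rig import manip gives the robot as it stands.
- The arm moves only by the tool move_arm, never from a script. Its argument "deltas" is a list that holds one entry, the list of rows, each a list of 5 numbers: the shift along the tool's x, y, z normalised to -1 to 1, where 1 is 80 cm, then the turn about the tool's z normalised to -1 to 1, where 1 is 120 degrees, then the closure, from -1 (fully open) to 1 (shut). In form: [[[tx, ty, tz, twist, grip], ...]]. A call has 1 to 12 rows; each row is the pose to reach, as a shift and turn from the pose commanded when the call began, along the tool's axes at that moment; what a row does not reach only later rows make up. A row lasts 1/10 s, in which the tool goes at most 50 mm and 8.59 degrees, less where a joint would pass 70% of its speed; a pose out of reach is approached as far as the arm can. A call with a number of a shift or a turn outside -1 to 1 is refused whole. A call with a gripper value outside its range is refused whole. The fingers move at their own pace and stop on an object; "squeeze" is the grip in N (left out, the last holds). Time passes only in rows, so rows that repeat a pose let the fingers close. It gives the time, the measured TCP pose, the force, the opening and the grip force at its end, in the units of the state.
- manip.get_state(): the state, without advancing time (a new reading comes with each control period).
- manip.get_image(name): name is "scene" or "top" or "wrist"; returns the picture (480x640x3 uint8, red, green, blue); there is no depth.
- manip.camera_params(name): a dict with "fx", "fy", "cx", "cy" (pixels), "R" (3x3) and "t" (3): a world point X has camera coordinates R X + t; the wrist camera has in their place "tool_from_camera" (4x4, takes a point from camera to tool coordinates, whose origin is the TCP and whose axes are the flange's). Camera axes: x right, y down, z forward; pixel columns grow to the right and rows downward; lengths in m; the calibration is good to about 2 mm. A picture is of the moment at which its call begins: read the wrist's pose just before it. camera_params takes no time and is no camera call.
- manip.sign_off(): hands the job in; it is judged then, once.
The state is a dict: "clock": time; "qpos": joint angles; "qd": joint speeds; "effort": joint torques, N m; "position": TCP position; "ee_rot": TCP orientation; "contact_force": force on the tool from outside, world axes, zero at the start; "moment": the same for the moment, N m; "width": finger opening in m; "gripper_force": force on a finger pad.
Only numpy, scipy, OpenCV 4.12 (cv2) and the standard library are available. Lean on these libraries where they do the work, as an engineer would, in place of code of your own. Each camera call takes 0.05 s, during which the arm holds its last target. There are 200 camera calls.

## Task

The black display-housing frame on the bench is out of square. Check it with the long slide rule: lower the rule flat across one pair of opposite corners, keep it still there for a second to read it, then do the same across the other pair, and finish with the rule lying let go across the longer diagonal (lowered onto it, not dropped), reaching over both corners. Leave the frame where it stands.

Things in the scene. Friction and masses are not known exactly. Their poses are not given: they have to be found in the camera images.
- slide_rule: Long slide rule: straight stick 320 mm long, 14 mm thick, 0.15 kg, lying flat (the similar one 160 mm long is too short). 230 mm is wooden stock 28 mm wide, the other 90 mm a brass slide 16 mm wide, drawn out and locked. Origin: middle of its length (wood, 28 mm wide, its balance point), on the underside; x along it to the brass end, y across, z up. Either end may point either way.
- corner_1 (a point): Corner 1 of the frame: point in the middle of the corner on the top face, 40 mm above the bench. The frame is an open ring of black rails 14 mm wide, 40 mm high, sides 180 mm, loose, 0.7 kg, with low posts inside the corners; racked into a lozenge with diagonals of about 236 and 272 mm. Corners are numbered round the frame: 1 is opposite 3, 2 opposite 4.
- corner_2 (a point): Corner 2 of the frame, in the middle of the corner on its top face, like corner 1
- corner_3 (a point): Corner 3 of the frame, in the middle of the corner on its top face, like corner 1, and opposite to it
- corner_4 (a point): Corner 4 of the frame, in the middle of the corner on its top face, like corner 1; opposite to corner 2

How it is judged:
On the way, in this order (a step that is already met when the one before it is completed fails the run):
1. the rule is lowered onto the frame across the shorter diagonal and kept still there (at any time before the last laying) (x of corner_2 in the frame of slide_rule between -0.155 and 0.155 m and y of corner_2 in the frame of slide_rule between -0.02 and 0.02 m and z of corner_2 in the frame of slide_rule between -0.008 and 0.008 m and x of corner_4 in the frame of slide_rule between -0.155 and 0.155 m and y of corner_4 in the frame of slide_rule between -0.02 and 0.02 m and z of corner_4 in the frame of slide_rule between -0.008 and 0.008 m and linear speed of slide_rule below 0.02 m/s), for 0.4 s.
2. the rule, still in the fingers, is brought down onto the frame across the longer diagonal (x of corner_1 in the frame of slide_rule between -0.155 and 0.155 m and y of corner_1 in the frame of slide_rule between -0.02 and 0.02 m and z of corner_1 in the frame of slide_rule between -0.008 and 0.008 m and x of corner_3 in the frame of slide_rule between -0.155 and 0.155 m and y of corner_3 in the frame of slide_rule between -0.02 and 0.02 m and z of corner_3 in the frame of slide_rule between -0.008 and 0.008 m and contact force between the fingers and slide_rule above 0.5 N), for 0.05 s.
At the end, for the whole second after the job is handed in: The rule lies at rest, let go, on top of the frame across the longer diagonal: both corner points within 20 mm of its centre line, within 155 mm of its middle along its length, and within 8 mm of its underside in height. The frame is within 25 mm of where it stood (x of corner_1 in the frame of slide_rule between -0.155 and 0.155 m and y of corner_1 in the frame of slide_rule between -0.02 and 0.02 m and z of corner_1 in the frame of slide_rule between -0.008 and 0.008 m and x of corner_3 in the frame of slide_rule between -0.155 and 0.155 m and y of corner_3 in the frame of slide_rule between -0.02 and 0.02 m and z of corner_3 in the frame of slide_rule between -0.008 and 0.008 m and linear speed of slide_rule below 0.02 m/s and angular speed of slide_rule below 0.1 rad/s); the robot touches nothing.
It fails at once if the frame is pushed more than 25 mm from where it stood (distance of any of corner_1, corner_2, corner_3, corner_4 from where it was at the start of the episode above 0.025 m).
It also fails if it takes over 51 s, if anything falls off the work surface, if the arm or the gripper's body presses on something with over 40 N, if the wrist force passes 120 N, or if a joint passes its speed limit or range.

## Working session

There is one attempt and no reset: what is moved stays moved. The work goes in short steps, Python scripts to look and compute and a tool call to move; the robot and the scene stay as the last step left them, time stands still between calls to the robot, and variables do not carry over. Pictures are saved under pics/ and viewed, at most 10 in all, crops included, and the job is handed in when it is done.

Besides the shell and the picture viewer there is one more tool, called as a command line: name --argument value ..., lists and objects as JSON in quotes. move_arm: Moves the arm, as the interface text tells. Scaled input: -1 to 1 covers 80 cm each way for a shift and 120 degrees each way for a turn. Its arguments: {"type":"object","properties":{"deltas":{"type":"array","items":{"type":"array","items":{"type":"array","items":{"type":"number","minimum":-1,"maximum":1}}}},"squeeze":{"type":"number"}},"required":["deltas"]}

```bash
mkdir -p pics; ls; python3 - <<'E'
from rig import manip
import cv2,numpy as np
for n in ["top","scene"]:
    cv2.imwrite(f"pics/{n}0.png",manip.get_image(n)[:,:,::-1]); p=manip.camera_params(n); print(n,p)
print(manip.get_state()); print(manip.camera_params("wrist"))
E
```

```text
pics
top {'fx': 549.7674356660098, 'fy': 549.7674356660098, 'cx': 321.9370585988614, 'cy': 249.77567617970465, 'R': array([[-0.02640578, -0.99936144, -0.02407184],
       [-0.98497189,  0.03012203, -0.17006775],
       [ 0.17068424,  0.01921932, -0.98513832]]), 't': array([0.01945658, 0.54136341, 1.18568197])}
scene {'fx': 614.2510513017796, 'fy': 614.2510513017796, 'cx': 319.88423955366295, 'cy': 246.5762387190939, 'R': array([[ 0.6342791 ,  0.7730959 , -0.00357148],
       [ 0.63560062, -0.52409118, -0.56686885],
       [-0.44011576,  0.35728302, -0.82380031]]), 't': array([-0.3206629 , -0.30811486,  1.38471563])}
{'clock': 0.1, 'qpos': array([-1.31401025e+00,  2.76559080e-01,  1.50600920e+00,  2.97027411e-06,
        1.36071168e+00, -1.20990956e-01]), 'qd': array([-0.00100964, -0.00278984, -0.00262054,  0.00055313, -0.00142267,
        0.0017859 ]), 'effort': array([ 1.96491630e-03, -4.17697477e+01, -2.46405762e+01, -8.69829137e-05,
        5.92016833e-03, -1.25340728e-05]), 'position': array([ 0.21196229, -0.53395836,  0.2089096 ]), 'ee_rot': array([-8.41807739e-04,  9.82213251e-01,  1.87766926e-01, -5.57891115e-05]), 'contact_force': array([ 0.54802407, -0.599168  , -0.35861592]), 'moment': array([ 0.02086579, -0.00355196,  0.02786249]), 'gripper_force': 0.0, 'width': 0.08505035962705258}
{'fx': 358.3149975856932, 'fy': 358.3149975856932, 'cx': 314.4557686179436, 'cy': 239.67096372856557, 'tool_from_camera': array([[ 3.41739887e-04, -9.56906391e-01, -2.90396354e-01,
         7.46375264e-02],
       [ 9.99999900e-01,  4.10464755e-04, -1.75747710e-04,
        -1.00838745e-03],
       [ 2.87371576e-04, -2.90396265e-01,  9.56906436e-01,
        -1.62091211e-01],
       [ 0.00000000e+00,  0.00000000e+00,  0.00000000e+00,
         1.00000000e+00]])}
```

View pics/top0.png

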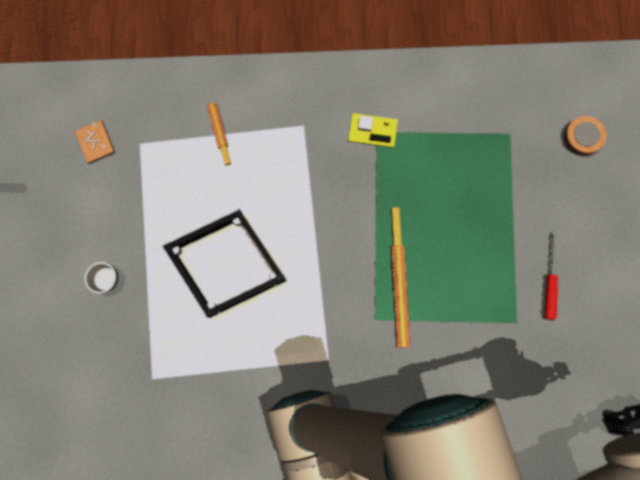

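View pics/scene0.png

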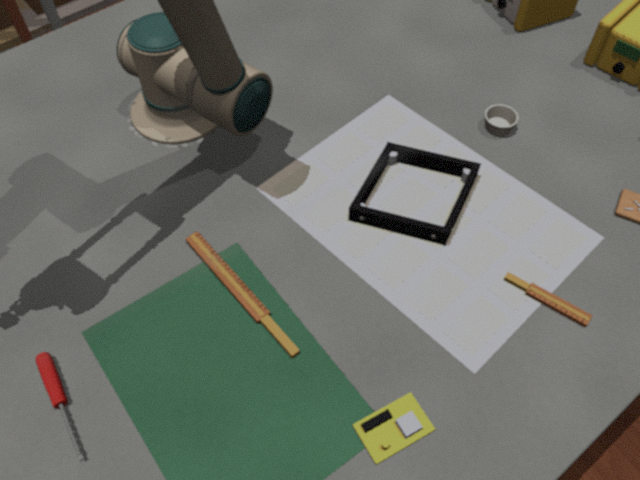

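The long rule lies at about (397,208) brass end to (403,347) wood end in the top view. The frame corners are near (238,213), (285,280), (210,315) and (167,247), and the long diagonal runs left–right.

```bash
cat > h.py <<'E'
from rig import manip
import cv2,numpy as np
from scipy.spatial.transform import Rotation as Ro
def rot(q): return Ro.from_quat([q[1],q[2],q[3],q[0]]).as_matrix()
def cast(name,px,z,s=None):
    p=manip.camera_params(name); px=np.atleast_2d(px).astype(float)
    d=np.c_[(px[:,0]-p['cx'])/p['fx'],(px[:,1]-p['cy'])/p['fy'],np.ones(len(px))]
    if name=='wrist':
        T=p['tool_from_camera'];R=rot(s['ee_rot'])@T[:3,:3];c=rot(s['ee_rot'])@T[:3,3]+s['position']
    else: R=p['R'].T;c=-R@p['t']
    d=d@R.T
    return c+d*((z-c[2])/d[:,2])[:,None]
def deltas(s,tgt,ang=None):
    """normalised shift to world point tgt; ang = world direction (deg) wanted for tool x (mod 180)"""
    R=rot(s['ee_rot']); v=R.T@(np.array(tgt)-s['position'])
    a=np.degrees(np.arctan2(R[1,0],R[0,0])); tw=0
    if ang is not None: tw=-((ang-a+90)%180-90)
    print('shift',(v/.8).round(4),'twist deg',round(tw,2),'norm',round(tw/120,4),'toolx',a.round(1),'q6',np.degrees(s['qpos'][5]).round(1))
def blobs(mask,minA):
    cs,_=cv2.findContours(mask.astype(np.uint8),cv2.RETR_EXTERNAL,cv2.CHAIN_APPROX_NONE)
    return [c for c in cs if cv2.contourArea(c)>minA]
def quad(c):
    h=cv2.convexHull(c); 
    for e in np.arange(.01,.12,.005):
        q=cv2.approxPolyDP(h,e*cv2.arcLength(h,True),True)
        if len(q)==4: return q[:,0,:]
def rule(name,im,s=None):
    hsv=cv2.cvtColor(im,cv2.COLOR_RGB2HSV)
    m=(hsv[...,0]>5)&(hsv[...,0]<28)&(hsv[...,1]>130)&(hsv[...,2]>110)
    return blobs(cv2.morphologyEx(m.astype(np.uint8),cv2.MORPH_CLOSE,np.ones((3,3))),150)
E
python3 - <<'E'
from h import *
for n in ("top","scene"):
    im=cv2.imread(f"pics/{n}0.png")[:,:,::-1].copy()
    for c in rule(n,im):
        w=cast(n,c[:,0,:],.012)[:,:2].astype(np.float32); r=cv2.minAreaRect(w)
        if max(r[1])<.26: continue
        b=cv2.boxPoints(r); ax=b[1]-b[0] if np.linalg.norm(b[1]-b[0])>.2 else b[2]-b[1]
        print(n,r[0],r[1],np.degrees(np.arctan2(ax[1],ax[0])))
    v=im.max(2)
    for c in blobs(v<70,400):
        q=quad(c)
        if n=="top" and q is not None and 150<q[:,0].mean()<280 and 200<q[:,1].mean()<320:
            w=cast(n,q,.04); print(q.tolist(),w.round(4).tolist(),w.mean(0)); 
            print(np.linalg.norm(w[0]-w[2]),np.linalg.norm(w[1]-w[3]))
s=manip.get_state(); deltas(s,[.45,.2,.3],0)
E
```

```text
top (0.4827349781990051, -0.16938894987106323) (0.3172524869441986, 0.028362995013594627) 0.450842
[[239, 211], [284, 280], [208, 316], [164, 246]] [[0.6387, 0.1917, 0.04], [0.4769, 0.0908, 0.04], [0.4015, 0.2609, 0.04], [0.5625, 0.3628, 0.04]] [0.5199097  0.22652361 0.04      ]
0.24709922294807055 0.28513062875252043
shift [ 0.615  -0.7432 -0.1125] twist deg 21.64 norm 0.1804 toolx 21.6 q6 -6.9
```

```bash
python3 - <<'E'
from h import *
deltas(manip.get_state(),[.465,-.169,.21],0.5)
E
```

```text
shift [ 0.4623 -0.3074 -0.0008] twist deg 21.14 norm 0.1762 toolx 21.6 q6 -6.9
```

move_arm --deltas '[[[0.462,-0.307,0,0.176,-1],[0.462,-0.307,0,0.176,-1],[0.462,-0.307,0,0.176,-1],[0.462,-0.307,0,0.176,-1],[0.462,-0.307,0,0.176,-1],[0.462,-0.307,0,0.176,-1],[0.462,-0.307,0,0.176,-1],[0.462,-0.307,0,0.176,-1],[0.462,-0.307,0,0.176,-1],[0.462,-0.307,0,0.176,-1],[0.462,-0.307,0,0.176,-1],[0.462,-0.307,0,0.176,-1]]]'

```text
clock: 1.3
position: [0.4644, -0.1705, 0.2094]
ee_rot: [0.0, 1.0, 0.004, -0.001]
contact_force: [0.7, -0.4, 0.4]
width: 0.0854
gripper_force: 0.0
```

```bash
python3 - <<'E'
from h import *
s=manip.get_state(); im=manip.get_image("wrist"); cv2.imwrite("pics/w1.png",im[:,:,::-1])
print(s['position'],s['contact_force'],np.abs(s['qd']).max())
for c in rule("wrist",im,s):
    w=cast("wrist",c[:,0,:],.014,s)[:,:2].astype(np.float32); r=cv2.minAreaRect(w); print(r, c[:,0].min(0),c[:,0].max(0))
    x=w[:,0]
    for a,b in ((.33,.36),(.40,.43),(.45,.48),(.50,.53),(.58,.61)):
        k=(x>a)&(x<b)
        if k.any(): print(a,w[k,1].min(),w[k,1].max())
E
```

```text
[ 0.46438027 -0.17052242  0.209395  ] [ 0.73276521 -0.37685068  0.44820515] 0.021007476411575274
((0.4816264510154724, -0.16713635623455048), (0.31688156723976135, 0.027959227561950684), 0.4487195611000061) [298   9] [326 330]
0.33 -0.1813226 -0.15548824
0.4 -0.18121879 -0.15358274
0.45 -0.18135579 -0.15366623
0.5 -0.18044114 -0.15291089
0.58 -0.1734465 -0.1587092
```

View pics/w1.png

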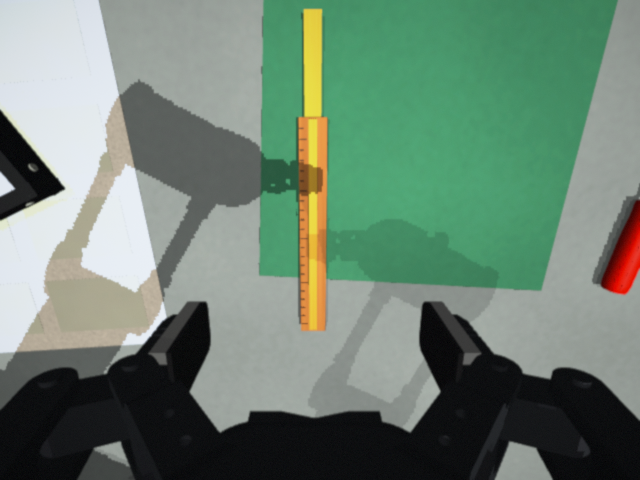

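Rule is clear in the wrist view: wood end at (313,330), brass end at (313,10), pointing to +x. Next I look at the frame from above before grasping.

```bash
python3 - <<'E'
from h import *
deltas(manip.get_state(),[.48,.2265,.30],0.5)
E
```

```text
shift [ 0.0234 -0.4965 -0.1133] twist deg -0.06 norm -0.0005 toolx 0.4 q6 61.3
```

move_arm --deltas '[[[0.023,-0.496,-0.113,0,-1],[0.023,-0.496,-0.113,0,-1],[0.023,-0.496,-0.113,0,-1],[0.023,-0.496,-0.113,0,-1],[0.023,-0.496,-0.113,0,-1],[0.023,-0.496,-0.113,0,-1],[0.023,-0.496,-0.113,0,-1],[0.023,-0.496,-0.113,0,-1],[0.023,-0.496,-0.113,0,-1],[0.023,-0.496,-0.113,0,-1],[0.023,-0.496,-0.113,0,-1],[0.023,-0.496,-0.113,0,-1]]]'

```text
clock: 2.55
position: [0.4798, 0.2249, 0.2996]
ee_rot: [0.001, 1.0, 0.003, -0.0]
contact_force: [0.1, -0.3, -0.4]
width: 0.0854
gripper_force: 0.0
```

```bash
cat >> h.py <<'E'
def frame(im,s):
    for c in blobs(cv2.morphologyEx((im.max(2)<60).astype(np.uint8),cv2.MORPH_OPEN,np.ones((3,3))),1500):
        q=quad(c); print(cv2.boundingRect(c))
        if q is None or q[:,1].max()>330: continue
        w=cast("wrist",q,.04,s); d1=w[2]-w[0];d2=w[3]-w[1]
        print(q.tolist(),w[:,:2].round(4).tolist(),'c',((w[0]+w[2])/2).round(4),((w[1]+w[3])/2).round(4))
        for d in (d1,d2): print(np.linalg.norm(d),np.degrees(np.arctan2(d[1],d[0]))%180)
E
python3 - <<'E'
from h import *
s=manip.get_state(); im=manip.get_image("wrist"); cv2.imwrite("pics/w2.png",im[:,:,::-1])
print(s['position'],np.abs(s['qd']).max(),np.degrees(s['qpos'][5])); frame(im,s)
deltas(s,[.4825,-.167,.06],.5)
E
```

```text
[0.47979389 0.22493046 0.29960729] 0.004506557187221309 107.26750506772984
(0, 303, 640, 177)
(189, 52, 217, 204)
[[334, 52], [405, 197], [284, 255], [189, 122]] [[0.634, 0.2061], [0.4794, 0.1183], [0.4055, 0.2633], [0.5624, 0.3666]] c [0.5198 0.2347 0.04  ] [0.5209 0.2425 0.04  ]
0.23550591784467825 165.9501998385755
0.26179273345823967 71.52105553570257
shift [0.0006 0.4896 0.3001] twist deg -0.14 norm -0.0012 toolx 0.4 q6 107.3
```

View pics/w2.png

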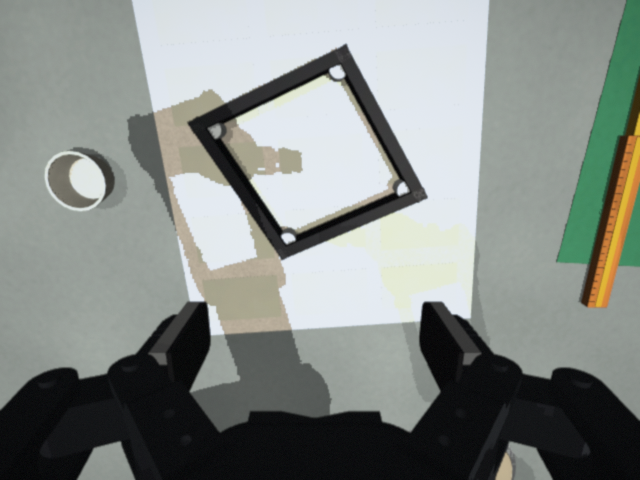

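The frame's outer corners are at about (346,45), (427,196), (283,259), (188,122). My mask missed part of the lit right rail, so I raise the threshold. Then back to the rule.

```bash
sed -i 's/max(2)<60/max(2)<95/' h.py; python3 - <<'E'
from h import *
s=manip.get_state(); im=cv2.imread("pics/w2.png")[:,:,::-1].copy(); frame(im,s)
q=np.array([[346,45],[427,196],[283,259],[188,122]]);w=cast("wrist",q,.04,s);print(w.round(4),(w[0]+w[2])/2,(w[1]+w[3])/2)
for d in (w[2]-w[0],w[3]-w[1]): print(np.linalg.norm(d),np.degrees(np.arctan2(d[1],d[0]))%180)
E
```

```text
(0, 302, 640, 178)
(129, 115, 41, 91)
[[131, 118], [152, 115], [169, 205], [132, 149]] [[0.5662, 0.4311], [0.5696, 0.4073], [0.468, 0.3998], [0.5327, 0.4347]] c [0.5171 0.4154 0.04  ] [0.5511 0.421  0.04  ]
0.10314412029971595 17.701705408729424
0.04595799972126482 143.3670547963571
(580, 71, 60, 234)
[[639, 71], [639, 111], [583, 304], [607, 178]] [[0.6179, -0.1226], [0.5774, -0.1336], [0.3404, -0.1247], [0.5034, -0.1161]] c [ 0.4792 -0.1236  0.04  ] [ 0.5404 -0.1248  0.04  ]
0.2774964438814353 0.4312232160144447
0.07603155851996243 166.70576042378477
(188, 46, 238, 213)
[[346, 46], [425, 197], [281, 258], [188, 122]] [[0.6399, 0.1938], [0.4796, 0.0948], [0.4016, 0.2673], [0.5624, 0.368]] c [0.5207 0.2306 0.04  ] [0.521  0.2314 0.04  ]
0.24942223213580017 162.8494614383957
0.28553672248602274 73.13858811687722
[[0.6409 0.1938 0.04  ]
 [0.4808 0.0925 0.04  ]
 [0.4003 0.2649 0.04  ]
 [0.5624 0.368  0.04  ]] [0.5205614  0.22934764 0.04      ] [0.52161746 0.23025608 0.04      ]
0.2508619327817308 163.54832973932523
0.2873525239196044 73.50046433770787
```

move_arm --deltas '[[[0.0006,0.489,0.1,0,-1],[0.0006,0.489,0.2,0,-1],[0.0006,0.489,0.3,0,-1],[0.0006,0.489,0.3,0,-1],[0.0006,0.489,0.3,0,-1],[0.0006,0.489,0.3,0,-1],[0.0006,0.489,0.3,0,-1],[0.0006,0.489,0.3,0,-1],[0.0006,0.489,0.3,0,-1],[0.0006,0.489,0.3,0,-1],[0.0006,0.489,0.3,0,-1],[0.0006,0.489,0.3,0,-1]]]'

```text
clock: 3.8
position: [0.4837, -0.164, 0.0606]
ee_rot: [-0.0, 1.0, 0.004, 0.0]
contact_force: [0.4, 0.5, 0.1]
width: 0.0853
gripper_force: 0.0
```

```bash
python3 - <<'E'
from h import *
s=manip.get_state(); print(s['position'],np.abs(s['qd']).max())
deltas(s,[.4825,-.167,.011],.5)
E
```

```text
[ 0.48367194 -0.16398006  0.0606185 ] 0.029096356797118403
shift [-0.0015  0.0038  0.062 ] twist deg -0.06 norm -0.0005 toolx 0.4 q6 63.0
```

move_arm --deltas '[[[-0.0015,0.0038,0.02,0,-1],[-0.0015,0.0038,0.04,0,-1],[-0.0015,0.0038,0.055,0,-1],[-0.0015,0.0038,0.0625,0,-1],[-0.0015,0.0038,0.0625,0,-1],[-0.0015,0.0038,0.0625,0,1],[-0.0015,0.0038,0.0625,0,1],[-0.0015,0.0038,0.0625,0,1],[-0.0015,0.0038,0.0625,0,1],[-0.0015,0.0038,0.0625,0,1],[-0.0015,0.0038,0.0625,0,1],[-0.0015,0.0038,0.0625,0,1]]]' --squeeze 50

```text
clock: 5.0
position: [0.4827, -0.1672, 0.0101]
ee_rot: [0.0, 1.0, 0.005, 0.0]
contact_force: [-0.7, 0.2, -0.2]
width: -0.0002
gripper_force: 0.0
```

```bash
python3 - <<'E'
from h import *
s=manip.get_state(); print(s['position'],s['width'],s['gripper_force'],s['contact_force'])
deltas(s,[.4825,-.167,.16],.5)
E
```

```text
[ 0.48269275 -0.16723936  0.01011898] -0.00023820530923164502 0.0 [-0.70827432  0.23865934 -0.18839521]
shift [-0.0002 -0.0003 -0.1874] twist deg 0.02 norm 0.0002 toolx 0.5 q6 62.6
```

```bash
python3 - <<'E'
from h import *
a=manip.get_image("wrist");b=manip.get_image("scene")
cv2.imwrite("pics/w3.png",np.hstack([a,b])[:,:,::-1][:, ::1]); cv2.imwrite("pics/w3s.png",cv2.resize(np.hstack([a[:,100:540],b[150:450,60:440][:,:, :] if 0 else cv2.resize(b[200:440,100:420],(640,480))]),(800,356))[:,:,::-1])
E
```

```text
(no output)
```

View pics/w3s.png

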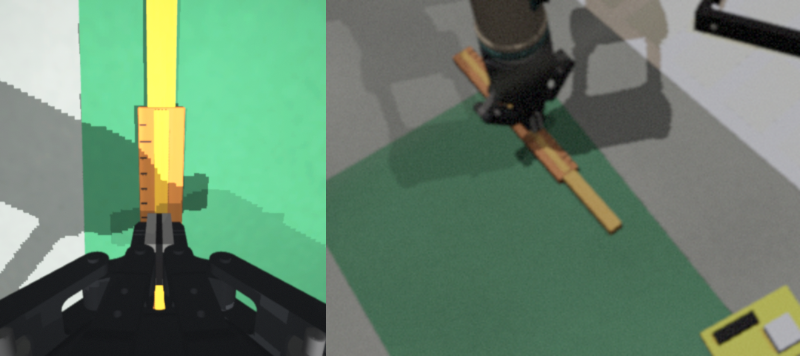

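The fingers shut above the rule, which hasn't moved. Measured in the wrist pictures, the tips sit roughly 20–30 mm further back than stated. I'll find the true tip height by slowly touching the rule's top with the fingers shut.

move_arm --deltas '[[[0,0,0.0015,0,1],[0,0,0.003,0,1],[0,0,0.0045,0,1],[0,0,0.006,0,1],[0,0,0.006,0,1]]]'

```text
clock: 5.6
position: [0.4825, -0.1671, 0.0051]
ee_rot: [-0.0, 1.0, 0.005, -0.0]
contact_force: [0.0, 0.7, -0.6]
width: 0.0001
gripper_force: 0.0
```

move_arm --deltas '[[[0,0,0.0015,0,1],[0,0,0.003,0,1],[0,0,0.0045,0,1],[0,0,0.006,0,1],[0,0,0.006,0,1]]]'

```text
clock: 6.1
position: [0.4826, -0.1671, 0.0003]
ee_rot: [-0.0, 1.0, 0.005, -0.0]
contact_force: [-0.2, 0.4, 0.1]
width: 0.0
gripper_force: 0.0
```

move_arm --deltas '[[[0,0,0.0015,0,1],[0,0,0.003,0,1],[0,0,0.0045,0,1],[0,0,0.0045,0,1]]]'

```text
clock: 6.5
position: [0.4826, -0.1671, -0.0033]
ee_rot: [-0.0, 1.0, 0.005, -0.0]
contact_force: [-0.7, 0.3, 0.6]
width: 0.0001
gripper_force: 0.0
```

move_arm --deltas '[[[0,0,0.0012,0,1],[0,0,0.0025,0,1],[0,0,0.0037,0,1],[0,0,0.0037,0,1]]]'

```text
clock: 6.9
position: [0.4826, -0.1671, -0.0062]
ee_rot: [-0.0, 1.0, 0.005, -0.0]
contact_force: [-0.1, -0.2, 0.4]
width: -0.0
gripper_force: 0.0
```

move_arm --deltas '[[[0,0,0.0012,0,1],[0,0,0.0025,0,1],[0,0,0.0037,0,1],[0,0,0.0037,0,1]]]'

```text
clock: 7.3
position: [0.4828, -0.1672, -0.0076]
ee_rot: [0.0, 1.0, 0.005, 0.0]
contact_force: [-3.4, 1.1, 11.2]
width: 0.0001
gripper_force: 6.1
```

move_arm --deltas '[[[0,0,-0.012,0,1],[0,0,-0.012,0,-1],[0,0,-0.012,0,-1],[0,0,-0.012,0,-1],[0,0,-0.012,0,-1],[0,0,-0.012,0,-1],[0,0,-0.012,0,-1],[0,0,-0.012,0,-1]]]'

```text
clock: 8.1
position: [0.4827, -0.1671, 0.0005]
ee_rot: [-0.0, 1.0, 0.005, -0.0]
contact_force: [0.5, 0.1, -0.3]
width: 0.0851
gripper_force: 0.0
```

```bash
python3 - <<'E'
from h import *
s=manip.get_state(); print(s['position'],s['width'])
deltas(s,[.4825,-.167,-.019],.5)
E
```

```text
[ 4.82656281e-01 -1.67134423e-01  4.61378961e-04] 0.08514824504606196
shift [-0.0002 -0.0002  0.0243] twist deg 0.02 norm 0.0002 toolx 0.5 q6 62.6
```

move_arm --deltas '[[[0,0,0.012,0,-1],[0,0,0.02,0,-1],[0,0,0.024,0,-1],[0,0,0.024,0,-1],[0,0,0.024,0,1],[0,0,0.024,0,1],[0,0,0.024,0,1],[0,0,0.024,0,1],[0,0,0.024,0,1],[0,0,0.024,0,1],[0,0,0.024,0,1]]]' --squeeze 50

```text
clock: 9.2
position: [0.4832, -0.1675, -0.0181]
ee_rot: [0.0, 1.0, 0.005, 0.001]
contact_force: [-0.5, -1.2, 5.8]
width: 0.0263
gripper_force: 50.0
```

move_arm --deltas '[[[0,0,-0.02,0,1],[0,0,-0.06,0,1],[0,0,-0.11,0,1],[0,0,-0.15,0,1],[0,0,-0.15,0,1],[0,0,-0.15,0,1],[0,0,-0.15,0,1]]]'

```text
clock: 9.9
position: [0.4811, -0.1663, 0.0996]
ee_rot: [-0.001, 1.0, 0.005, -0.002]
contact_force: [-1.2, -0.0, -2.1]
width: 0.0266
gripper_force: 49.7
```

```bash
python3 - <<'E'
from h import *
s=manip.get_state(); im=manip.get_image("wrist"); print(s['position'],s['width'],s['contact_force'],s['moment'])
for c in rule("wrist",im,s):
    w=cast("wrist",c[:,0,:],s['position'][2]+.033,s)[:,:2].astype(np.float32); print(cv2.minAreaRect(w), c[:,0].min(0),c[:,0].max(0))
b=manip.get_image("scene"); cv2.imwrite("pics/g4.png",cv2.resize(np.hstack([im,b]),(800,300))[:,:,::-1])
deltas(s,[.521,.2303,s['position'][2]],-16.7)
E
```

```text
[ 0.48112126 -0.16632637  0.0995625 ] 0.02658970135820721 [-1.15487042 -0.02091059 -2.12890442] [-0.02518581  0.04834055 -0.03971247]
((0.49254846572875977, -0.16504809260368347), (0.11709418892860413, 0.027066970244050026), 0.6045253872871399) [276 144] [352 417]
((0.5736542344093323, -0.16428133845329285), (0.04179200530052185, 0.0152012649923563), 0.659249484539032) [290   0] [338 139]
shift [ 0.0544 -0.4953  0.0007] twist deg 17.22 norm 0.1435 toolx 0.5 q6 62.6
```

View pics/g4.png

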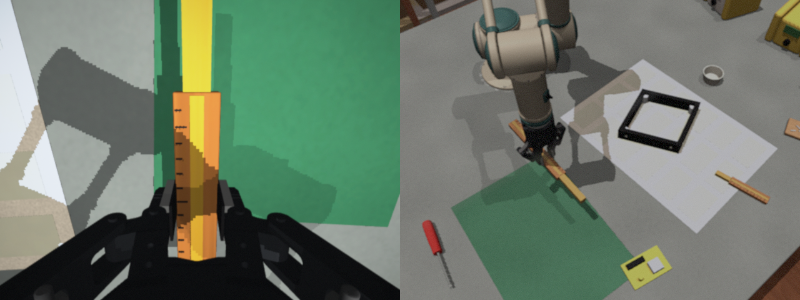

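The rule is held level, and its wood/brass step puts the middle within 2 mm of the TCP. Carrying it over the frame along the short diagonal.

move_arm --deltas '[[[0.003,-0.025,0,0.01,1],[0.008,-0.075,0,0.025,1],[0.014,-0.13,0,0.04,1],[0.02,-0.185,0,0.055,1],[0.027,-0.24,0,0.07,1],[0.033,-0.295,0,0.085,1],[0.039,-0.35,0,0.1,1],[0.045,-0.405,0,0.115,1],[0.05,-0.455,0,0.13,1],[0.054,-0.495,0,0.1435,1],[0.054,-0.495,0,0.1435,1],[0.054,-0.495,0,0.1435,1]]]'

```text
clock: 11.2
position: [0.5213, 0.2294, 0.0998]
ee_rot: [0.001, 0.99, -0.144, -0.001]
contact_force: [-0.3, -0.7, -2.0]
width: 0.0264
gripper_force: 49.9
```

move_arm --deltas '[[[0,0,0,0,1],[0,0,0,0,1],[0,0,0,0,1]]]'

```text
clock: 11.5
position: [0.5222, 0.2281, 0.1013]
ee_rot: [0.0, 0.989, -0.146, -0.0]
contact_force: [0.6, 1.2, -1.9]
width: 0.026
gripper_force: 49.9
```

```bash
python3 - <<'E'
from h import *
s=manip.get_state(); im=manip.get_image("wrist"); t=manip.get_image("top"); print(s['position'],s['width'],s['contact_force'],np.degrees(s['qpos'][5]))
for c in rule("wrist",im,s):
    w=cast("wrist",c[:,0,:],s['position'][2]+.033,s)[:,:2].astype(np.float32); print(cv2.minAreaRect(w), c[:,0].min(0),c[:,0].max(0))
for c in rule("top",t):
    w=cast("top",c[:,0,:],s['position'][2]+.033)[:,:2].astype(np.float32); print('top',cv2.minAreaRect(w))
deltas(s,[.521,.2303,.03],-16.7)
cv2.imwrite("pics/p5.png",np.hstack([cv2.resize(im,(400,300)),cv2.resize(t[160:400,80:400],(400,300))])[:,:,::-1])
E
```

```text
[0.52224485 0.22808936 0.10126388] 0.025962421654188283 [ 0.62526392  1.19335244 -1.85166275] 123.39814488190301
((0.5542612671852112, 0.21973758935928345), (0.02676234394311905, 0.15996003150939941), 73.35317993164062) [277   0] [352 416]
top ((0.6090814471244812, 0.20145350694656372), (0.027818823233246803, 0.13214245438575745), 73.56474304199219)
top ((0.7810307145118713, 0.4910532534122467), (0.07929591834545135, 0.060518838465213776), 22.645854949951172)
top ((0.7593107223510742, -0.5667248368263245), (0.0776415467262268, 0.0780726820230484), 39.155799865722656)
top ((0.7904673218727112, 0.21849583089351654), (0.14296658337116241, 0.02067774161696434), 14.898438453674316)
top ((1.0292484760284424, -0.14765454828739166), (0.10615578293800354, 0.050401750952005386), 1.3844306468963623)
top ((1.0345327854156494, -0.6393767595291138), (0.08055980503559113, 0.025948449969291687), 9.351866722106934)
top ((1.0350594520568848, -0.35272499918937683), (0.040072835981845856, 0.09739839285612106), 87.70658111572266)
top ((1.0384010076522827, -0.07057356089353561), (0.0425524078309536, 0.11493443697690964), 87.84791564941406)
top ((1.0570571422576904, 0.14163890480995178), (0.1001150980591774, 0.04981888458132744), 5.483757972717285)
top ((1.042643427848816, 0.21175101399421692), (0.1324838548898697, 0.03923490270972252), 3.0132381916046143)
top ((1.046299934387207, 0.4933423101902008), (0.1439702957868576, 0.038427188992500305), 10.180870056152344)
shift [-0.0023 -0.0022  0.0891] twist deg -0.08 norm -0.0007 toolx -16.8 q6 123.4
```

View pics/p5.png

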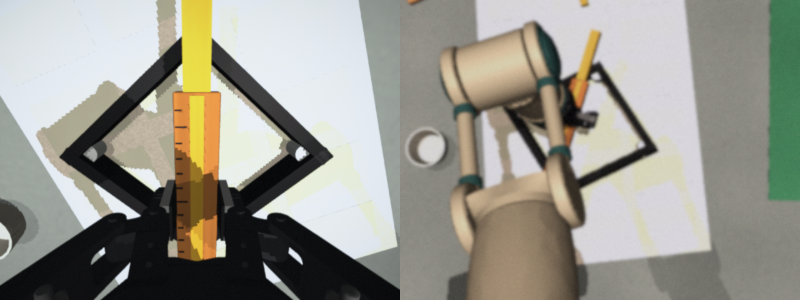

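move_arm --deltas '[[[-0.0015,-0.0015,0.02,0,1],[-0.0015,-0.0015,0.045,0,1],[-0.0015,-0.0015,0.07,0,1],[-0.0015,-0.0015,0.085,0,1],[-0.0015,-0.0015,0.089,0,1],[-0.0015,-0.0015,0.089,0,1],[-0.0015,-0.0015,0.089,0,1]]]'

```text
clock: 12.3
position: [0.5223, 0.2309, 0.031]
ee_rot: [-0.0, 0.989, -0.145, 0.001]
contact_force: [0.6, -0.1, -1.5]
width: 0.0263
gripper_force: 49.8
```

move_arm --deltas '[[[0,0,0.002,0,1],[0,0,0.004,0,1],[0,0,0.006,0,1],[0,0,0.008,0,1],[0,0,0.0095,0,1],[0,0,0.0095,0,1]]]'

```text
clock: 12.9
position: [0.5213, 0.2307, 0.0223]
ee_rot: [0.0, 0.989, -0.145, -0.0]
contact_force: [1.0, 0.1, -2.2]
width: 0.0261
gripper_force: 49.8
```

move_arm --deltas '[[[0,0,0.001,0,1],[0,0,0.002,0,1],[0,0,0.003,0,1],[0,0,0.003,0,1]]]'

```text
clock: 13.3
position: [0.5215, 0.2307, 0.0219]
ee_rot: [-0.0, 0.989, -0.145, 0.0]
contact_force: [-3.4, -1.6, 9.3]
width: 0.0265
gripper_force: 51.2
```

Contact at the expected height (about 11 N). Holding still to read.

move_arm --deltas '[[[0,0,0,0,1],[0,0,0,0,1],[0,0,0,0,1],[0,0,0,0,1],[0,0,0,0,1],[0,0,0,0,1],[0,0,0,0,1],[0,0,0,0,1],[0,0,0,0,1],[0,0,0,0,1],[0,0,0,0,1],[0,0,0,0,1]]]'

```text
clock: 14.5
position: [0.5215, 0.2308, 0.0219]
ee_rot: [-0.0, 0.989, -0.145, 0.0]
contact_force: [-2.5, -1.2, 9.8]
width: 0.0265
gripper_force: 51.2
```

```bash
python3 - <<'E'
from h import *
s=manip.get_state(); im=manip.get_image("wrist"); print(s['position'],s['contact_force'],np.abs(s['qd']).max())
cv2.imwrite("pics/p6.png",im[:,:,::-1])
for c in rule("wrist",im,s):
    w=cast("wrist",c[:,0,:],.054,s)[:,:2].astype(np.float32); print(cv2.minAreaRect(w), c[:,0].min(0),c[:,0].max(0))
E
```

```text
[0.52153257 0.23076607 0.02191788] [-2.46344221 -1.15526494  9.77888518] 0.0015996765568230004
((0.5530135631561279, 0.2225751280784607), (0.027028551325201988, 0.16162681579589844), 73.39259338378906) [277   0] [352 417]
```

View pics/p6.png

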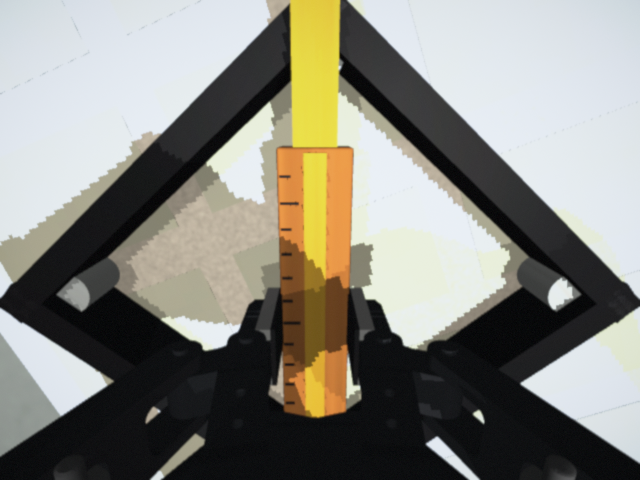

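The rule lies squarely across the short diagonal, and corners 1 and 3 show symmetrically at about (18,302) and (620,302). Now lift, and turn to the long diagonal.

move_arm --deltas '[[[0,0,-0.01,0,1],[0,0,-0.03,0,1],[0,0,-0.05,0,1],[0,0,-0.06,-0.05,1],[0,0,-0.06,-0.12,1],[0,0,-0.06,-0.19,1],[0,0,-0.06,-0.26,1],[0,0,-0.06,-0.33,1],[0,0,-0.06,-0.4,1],[0,0,-0.06,-0.47,1],[0,0,-0.06,-0.54,1],[0,0,-0.06,-0.61,1]]]'

```text
clock: 15.75
position: [0.5215, 0.2308, 0.0682]
ee_rot: [0.0, 0.879, 0.476, 0.0]
contact_force: [0.4, -0.3, -1.6]
width: 0.0262
gripper_force: 49.9
```

```bash
python3 - <<'E'
from h import *
s=manip.get_state()
q=s['position'];s2=dict(s,position=np.array([.52153,.23077,.02192]),ee_rot=np.array([0,.9894,-.1452,0]))
w=cast("wrist",[[16,302],[622,300]],.04,s2); print(w,w.mean(0),np.linalg.norm(w[0]-w[1]),np.degrees(np.arctan2(*(w[0]-w[1])[1::-1])))
deltas(s,[.521,.2305,.07],73.4)
E
```

```text
[[0.56202078 0.35729596 0.04      ]
 [0.48603376 0.09985665 0.04      ]] [0.52402727 0.2285763  0.04      ] 0.2684194964980174 73.55525428572248
shift [-0.0006 -0.0004 -0.0022] twist deg -16.55 norm -0.1379 toolx 56.9 q6 50.0
```

move_arm --deltas '[[[0,0,0,-0.06,1],[0,0,0,-0.12,1],[0,0,0,-0.139,1],[0,0,0,-0.139,1],[0,0,0,-0.139,1],[0,0,0,-0.139,1]]]'

```text
clock: 16.35
position: [0.5215, 0.2307, 0.0682]
ee_rot: [0.0, 0.803, 0.596, 0.0]
contact_force: [0.7, 0.3, -1.9]
width: 0.0263
gripper_force: 49.9
```

```bash
python3 - <<'E'
from h import *
s=manip.get_state(); im=manip.get_image("wrist"); print(s['position'],s['contact_force'],np.abs(s['qd']).max())
cv2.imwrite("pics/p7.png",im[:,:,::-1])
for c in rule("wrist",im,s):
    w=cast("wrist",c[:,0,:],s['position'][2]+.033,s)[:,:2].astype(np.float32); print(cv2.minAreaRect(w), c[:,0].min(0),c[:,0].max(0))
deltas(s,[.522,.230,.03],73.4)
E
```

```text
[0.52149195 0.23072214 0.06817322] [ 0.71218893  0.34675918 -1.88704429] 0.004764157596823837
((0.5312317609786987, 0.2634890675544739), (0.16044935584068298, 0.026896830648183823), 73.30886840820312) [277   0] [352 417]
shift [-0.0007  0.0009  0.0477] twist deg -0.25 norm -0.0021 toolx 73.1 q6 33.7
```

View pics/p7.png

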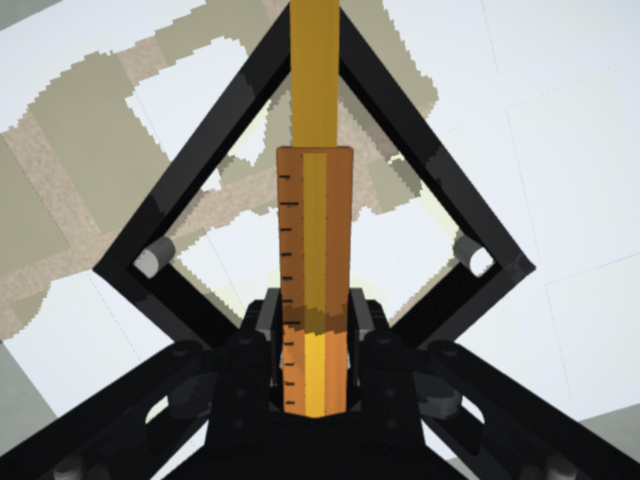

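Aligned with the long diagonal: the far corner is under the brass, and the side corners are symmetric at about (97,267) and (533,267). Lowering now.

move_arm --deltas '[[[-0.0007,0.0009,0.015,0,1],[-0.0007,0.0009,0.033,0,1],[-0.0007,0.0009,0.045,0,1],[-0.0007,0.0009,0.051,0,1],[-0.0007,0.0009,0.0535,0,1],[-0.0007,0.0009,0.0555,0,1],[-0.0007,0.0009,0.0572,0,1],[-0.0007,0.0009,0.0572,0,1]]]'

```text
clock: 17.2
position: [0.5222, 0.23, 0.0226]
ee_rot: [0.0, 0.803, 0.596, 0.0]
contact_force: [-1.0, -0.0, -0.9]
width: 0.0266
gripper_force: 49.9
```

move_arm --deltas '[[[0,0,0.001,0,1],[0,0,0.002,0,1],[0,0,0.003,0,1],[0,0,0.003,0,1],[0,0,0.003,0,1],[0,0,0.003,0,1],[0,0,0.003,0,1],[0,0,0.003,0,1],[0,0,0.003,0,1],[0,0,0.003,0,1],[0,0,0.003,0,1],[0,0,0.003,0,1]]]'

```text
clock: 18.4
position: [0.5224, 0.2301, 0.0219]
ee_rot: [0.0, 0.803, 0.596, 0.001]
contact_force: [-2.6, -1.4, 10.1]
width: 0.0265
gripper_force: 51.1
```

move_arm --deltas '[[[0,0,-0.0012,0,1],[0,0,-0.0012,0,1],[0,0,-0.0012,0,-1],[0,0,-0.0012,0,-1],[0,0,-0.0012,0,-1],[0,0,-0.0012,0,-1],[0,0,-0.0012,0,-1],[0,0,-0.0012,0,-1],[0,0,-0.0012,0,-1],[0,0,-0.0012,0,-1]]]'

```text
clock: 19.4
position: [0.522, 0.23, 0.0209]
ee_rot: [0.0, 0.803, 0.596, -0.0]
contact_force: [0.2, 1.0, -0.5]
width: 0.0853
gripper_force: 0.0
```

move_arm --deltas '[[[0,0,-0.01,0,-1],[0,0,-0.04,0,-1],[0,0,-0.08,0,-1],[0,0,-0.13,0,-1],[0,0,-0.18,0,-1],[0,0,-0.23,0,-1],[0,0,-0.28,0,-1],[0,0,-0.3,0,-1],[0,0,-0.3,0,-1],[0,0,-0.3,0,-1],[0,0,-0.3,0,-1]]]'

```text
clock: 20.5
position: [0.5209, 0.2297, 0.2592]
ee_rot: [-0.001, 0.803, 0.596, -0.002]
contact_force: [0.3, -0.4, 0.2]
width: 0.0854
gripper_force: 0.0
```

```bash
python3 - <<'E'
from h import *
s=manip.get_state(); im=manip.get_image("wrist"); t=manip.get_image("scene"); print(s['position'],s['width'],s['contact_force'])
cv2.imwrite("pics/p8.png",np.hstack([cv2.resize(im,(400,300)),cv2.resize(t[60:300,240:560],(400,300))])[:,:,::-1])
for c in rule("wrist",im,s):
    w=cast("wrist",c[:,0,:],.054,s)[:,:2].astype(np.float32); print(cv2.minAreaRect(w), c[:,0].min(0),c[:,0].max(0))
E
```

```text
[0.5208989  0.22965933 0.25923371] 0.08540331870167027 [ 0.33113169 -0.35465621  0.23398588]
((0.7937088012695312, 0.2505432963371277), (0.1161537915468216, 0.021237904205918312), 13.967944145202637) [523  61] [639 142]
((0.5216255784034729, 0.23045700788497925), (0.3154643774032593, 0.02724248357117176), 73.43363189697266) [303  35] [329 338]
```

View pics/p8.png

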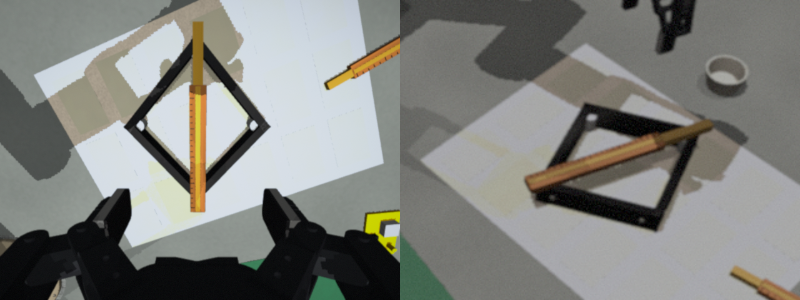

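The rule lies across the long diagonal with its middle at (0.522, 0.230) and reaches past both corners. The gripper is clear, so I hand in.

```bash
python3 -c "
from rig import manip
print(manip.sign_off())"
```

```text
the job is handed in; nothing more can be done
None
```

The rule was read across the short diagonal, then lowered and let go across the long one, reaching past both corners; the frame looked unmoved in the last pictures, and the job was handed in at about 21 s with no verdict shown.

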